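# Register a lino block on its key and close the paper leaf

### The arm

A 7-joint arm with a two-finger parallel gripper is mounted at the origin on the work surface. World frame = base frame: x ahead of the robot, y to its left, z up, the work surface at z = 0. Lengths are in m, angles in rad, forces in N, time in s.
With the tool pointing down it reaches from about 0.4 to 0.85 m from the base axis. Payload 4.5 kg.
Tool frame: the origin (TCP) lies midway between the tips of the shut fingers; the grasp point (between the pads) lies env.pinch_z behind it (env.pinch_z is the distance from the TCP to the grasp point, in m); y points along the fingers, x is the direction in which the jaws open and shut, and the axes are right-handed (so a half turn about y gives the same grasp; the last joint's range is limited). The gripper opens to 88 mm and grips with 3 to 60 N. Pads are 18 mm wide; open, the fingers measure 123 mm over their backs; the gripper's body (75 mm by 187 mm) begins 45 mm behind the grasp point.
Start: joints at [1.323, 0.689, -0.195, 1.565, 0.157, 0.902, -0.215], TCP at [0.174, -0.6, 0.239] pointing down, gripper open.
Joint ranges: [-3.01, 3.01], [-0.46, 2.08], [-1.47, 1.51], [0.13, 2.56], [-1, 4.14], [0.04, 2.09], [-2.66, 2.66]. Speed limits (rad/s): [2.57, 2.57, 3.14, 3.14, 3.14, 3.14, 3.14].

### API

Orientations are given as a 3x3 rotation matrix whose columns are the frame's x, y, z axes.
In Python, from cell import env gives the robot as it stands.
- The arm moves only by the tool move_arm, never from a script. Its argument "moves" is a list of rows, each a list of 7 numbers: the turn, a rotation vector about the tool's x, y, z in rad, then the shift along the tool's x, y, z in m, then the closure, from -1 (fully open) to 1 (shut), so that 0 is half open. In form: [[ax, ay, az, x, y, z, fingers], ...]. A call has 1 to 5 rows; each row is the pose to reach, as a shift and turn from the pose measured when the call began, along the tool's axes at that moment; what a row does not reach only later rows make up. A row lasts 1/8 s, in which the tool goes at most 62.5 mm and 10.7 degrees, less where a joint would pass 70% of its speed; a pose out of reach is approached as far as the arm can. A call with a gripper value outside its range is refused whole. The fingers move at their own pace and stop on an object; the grip force is fixed at half the most. Time passes only in rows, so rows that repeat a pose let the fingers close. It gives the time, the measured TCP pose, the force and the opening at its end, in the units of the state.
- env.read_state(): the state, without advancing time (a new reading comes with each control period).
- env.get_image(name): name is "scene" or "top" or "wrist"; returns the picture (400x640x3 uint8, red, green, blue); there is no depth.
- env.camera_info(name): a dict with "mtx" (3x3 intrinsics, pixels), "R" (3x3) and "t" (3): a world point X has camera coordinates R X + t. Camera axes: x right, y down, z forward; pixel columns grow to the right and rows downward; lengths in m; the calibration is good to about 2 mm. A picture is of the moment at which its call begins: read the wrist's pose just before it. camera_info takes no time and is no camera call; for the wrist camera it gives the pose at the moment of the call.
- env.finish_job(): hands the job in, once; it reports no verdict.
Trained networks look in the newest picture that a camera, given by its name, has taken for a name from the list of things; names that differ only in an ending like _2 or _b are one class to them, and where a whole thing is asked for, a point or a joint stands for the part that bears it (a point fixed in the world has none). Each returns a list of dicts, best first, with "conf" (0 to 1); they miss things now and then, are a little off and sometimes report something else, mostly with a low value. They report only what shows in the picture. A call takes as long as a camera call. They do not tell look-alikes from the thing itself.
- env.spot_in(camera, label): "rect" ([centre column, centre row, width, height] in pixels, round what is visible of it).
- env.place_of(camera, label): "position" ([column, row] in pixels: a listed point, or the origin of a listed thing).
The state is a dict: "clock": time; "joint_pos": joint angles; "qd": joint speeds; "joint_efforts": joint torques, N m; "tool_pos": TCP position; "eef_rot": TCP orientation; "wrist_force": force on the tool from outside, world axes, zero at the start; "ft_torque": the same for the moment, N m; "opening": finger opening in m.
Only numpy, scipy, OpenCV 4.12 (cv2) and the standard library are available. Lean on these libraries where they do the work, as an engineer would, in place of code of your own. Each camera call takes 0.05 s, during which the arm holds its last target.

### The job

Get the hinged printing jig ready for a proof: push the block carrier that lies on its board onto the steel key, notch first, until its front end sits flush against the aluminium fence on both sides of the key. Then swing the paper leaf down flat over the block, and leave the other things on the table where they are.

Things in the scene. Friction and masses are not known exactly. Their poses are not given: they have to be found in the camera images.
- jig: Hinged registration jig for block printing, fixed: a plywood board 370 mm long (x -190 to +180 mm), 325 mm wide (y -150 to +175 mm), its top 15 mm above the table. Origin at table height below the key's centre line; +x along the key towards the fence, +y towards the leaf's hinge, z up. A wooden hinge bearer, 23.5 mm high on the board, spans x -150 to +150, y +143 to +167 mm.
- fence (a point): Middle of the fence's face that the carrier must meet, at the root of the key, 24 mm above the table (9 mm above the board); axes as the jig. At jig x = +135 mm. The aluminium fence bar spans y from -125 to +105 mm and is 22 mm high on the board.
- key_nose (a point): Tip of the steel key, 24 mm above the table, at jig x = +77 mm, y = 0. The key is a straight steel bar 20 mm wide and 14 mm high on the board, with a half-round nose, that sticks out 58 mm from the fence along the jig's -x.
- carrier_centre (a point): Centre of the block carrier, half-way up: a loose plywood plate lying flat on the jig's board, 150 mm long (its x), 110 mm wide (its y), 18 mm thick, about 0.24 kg; +x towards its notched end, z up. It slides when pushed by its edges and is too wide to grasp. A carved lino block 80 x 100 mm stands 4 mm higher on its rear part. This point is 24 mm above the table.
- carrier_front (a point): Middle of the carrier's front end, at the mouth of its notch, 75 mm from carrier_centre along +x, 24 mm above the table; axes as the carrier. The notch is 24 mm wide and 61 mm deep on the carrier's centre line, cut through its full thickness: 2 mm clearance each side of the key. Fully home, this point coincides with fence.
- leaf (a joint): Angle of the paper leaf (rad): 0 = closed, lying flat and level over the board, 1.57 = standing upright, up to 2.15 = leaning back outwards. The hinge is stiff (about 0.5 N m) and the leaf, 0.28 kg, stays wherever it is left.
- leaf_hinge (a point): Middle of the leaf's hinge line, which runs along the jig's x, 42.5 mm above the table, at jig x = +45 mm, y = +152 mm.
- leaf_edge (a point): Middle of the leaf's free edge, 252 mm from the hinge line; -y points from hinge to free edge, z out of the outer face (up when closed). The leaf is plywood 170 mm long along the hinge, 6 mm thick, middle plane through the hinge line; a wooden lip 14 mm wide along the free edge stands 6 mm proud of the outer face. Closed, its underside is 39.5 mm above the table, just clear of the lino.
- brayer: Ink roller with a wooden handle, 180 mm long, lying on the table right of the jig; leave alone. Origin under its middle.
- baren: Round wooden rubbing pad 116 mm across with a strap handle, 39 mm high, lying on the table just right of the jig; leave alone. Origin under its centre.
- spare: Spare carrier of the same kind with a bare lino block, lying flat on the table to the right of the jig; leave alone. Origin under its centre.
- ink_jar: Ink jar, 66 mm across, 75 mm high, on the table left of the jig; leave alone. Origin under its centre.
- ink_bottle: Ink bottle, 56 mm across, 150 mm high, on the table left of the jig; leave alone. Origin under its centre.
- brush_pot: White pot of brushes, 80 mm across, about 230 mm high, on the table left of the jig; leave alone. Origin under its centre.
Mind the look-alikes: they are no part of the job. Leave any orange, pink or purple look-alike of the part that bears carrier_centre alone.

How it is judged:
On the way, in this order (a step that is already met when the one before it is completed fails the run):
1. the carrier is fully home on the key: front end flush with the fence (x of carrier_front in the frame of fence above -0.003 m and y of carrier_front in the frame of fence between -0.004 and 0.004 m and z of carrier_front in the frame of fence below 0.004 m and angle between the x axis of carrier_front and the x axis of fence, either way round below 0.03 rad), for 0.3 s.
2. the paper leaf is closed flat (value of joint leaf below 0.06 rad), for 0.2 s.
At the end, for the whole second after the job is handed in: The carrier lies flat on the board with its notch over the key, its front end within 3 mm of the fence, within 4 mm sideways and square to it within 0.03 rad; the leaf is closed (joint below 0.06 rad) and at rest (all of step 1 and value of joint leaf below 0.06 rad and velocity of joint leaf between -0.02 and 0.02 rad/s); the robot touches nothing.
It fails at once if a bystander on the table is moved by more than 25 mm (distance of any of brayer, baren, spare, ink_jar, ink_bottle, brush_pot from where it was at the start of the episode above 0.025 m).
It also fails if it takes over 72 s, if anything falls off the work surface, if the arm or the gripper's body presses on something with over 40 N, if the wrist force passes 120 N, or if a joint passes its speed limit or range.

## Working session

There is one attempt and no reset: what is moved stays moved. The work goes in short steps, Python scripts to look and compute and a tool call to move; the robot and the scene stay as the last step left them, time stands still between calls to the robot, and variables do not carry over. Pictures are saved under pics/ and viewed, and the job is handed in when it is done.

Besides the shell and the picture viewer there is one more tool, called after ">>>" in YAML: its name, and indented under it one key for each argument. move_arm: Moves the arm, as the interface text tells. Its arguments: {"type":"object","properties":{"moves":{"type":"array","items":{"type":"array","items":{"type":"number"}}}},"required":["moves"]}

```bash
mkdir -p pics; ls; python3 - <<'E'
from cell import env
import cv2
s=env.read_state(); print({k:(v if not hasattr(v,'round') else v) for k,v in s.items()}); print(env.pinch_z)
for c in ("scene","top","wrist"):
    im=env.get_image(c); cv2.imwrite(f"pics/{c}0.png",im[:,:,::-1])
    i=env.camera_info(c); print(c,i)
E
```

```text
pics
{'clock': 0.0, 'joint_pos': array([ 1.32280469,  0.69001338, -0.1945148 ,  1.56637138,  0.1572713 ,
        0.90249547, -0.21513528]), 'qd': array([-9.26000147e-04,  6.41944439e-04,  7.24770260e-04, -4.03774659e-04,
        9.43693097e-05,  3.88008884e-04,  1.12021210e-03]), 'joint_efforts': array([ 6.49329149e-05, -5.27564871e+01, -1.26630194e+00, -1.53426111e+01,
       -5.25095535e-02,  6.73057701e-03,  1.58131179e-04]), 'tool_pos': array([ 0.17357535, -0.59973374,  0.23788442]), 'eef_rot': array([[ 2.78110389e-01, -6.35597710e-04,  9.60548909e-01],
       [-9.60547250e-01,  1.78921563e-03,  2.78111093e-01],
       [-1.89539589e-03, -9.99998197e-01, -1.12922179e-04]]), 'wrist_force': array([ 0.05172256, -0.48793339,  0.2256979 ]), 'ft_torque': array([-0.01215995, -0.00659369, -0.01366781]), 'opening': 0.08796582091645504}
0.0187
scene {'mtx': array([[372.51150887,   0.        , 319.20400484],
       [  0.        , 372.51150887, 200.7769078 ],
       [  0.        ,   0.        ,   1.        ]]), 'R': array([[-0.47032274,  0.882491  ,  0.00248165],
       [ 0.57942936,  0.31092
[... 174 characters left out ...]
89412572],
       [  0.        , 500.89431107, 204.29411732],
       [  0.        ,   0.        ,   1.        ]]), 'R': array([[ 0.01907328, -0.99981743, -0.00115029],
       [-0.99307311, -0.01881118, -0.11598252],
       [ 0.1159397 ,  0.00335449, -0.99325059]]), 't': array([5.20275340e-04, 5.05280267e-01, 1.62357620e+00])}
wrist {'mtx': array([[341.60574392,   0.        , 319.99956559],
       [  0.        , 341.60574392, 194.26927571],
       [  0.        ,   0.        ,   1.        ]]), 'R': array([[ 0.27714712, -0.96082539, -0.00201   ],
       [-0.92505429, -0.2673934 ,  0.26976902],
       [-0.25973838, -0.07290634, -0.96292297]]), 't': array([-0.62341806, -0.03533161,  0.39093677])}
```

View pics/top0.png

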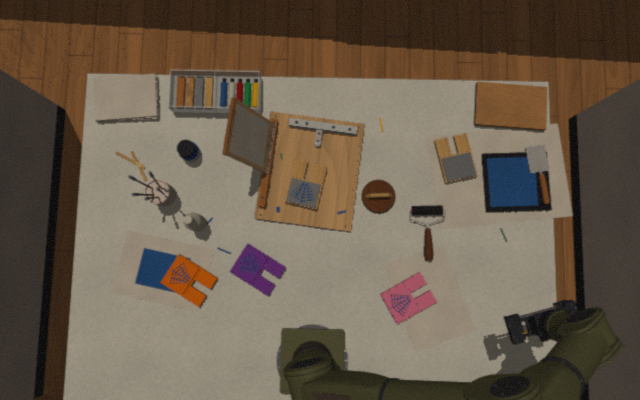

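View pics/scene0.png

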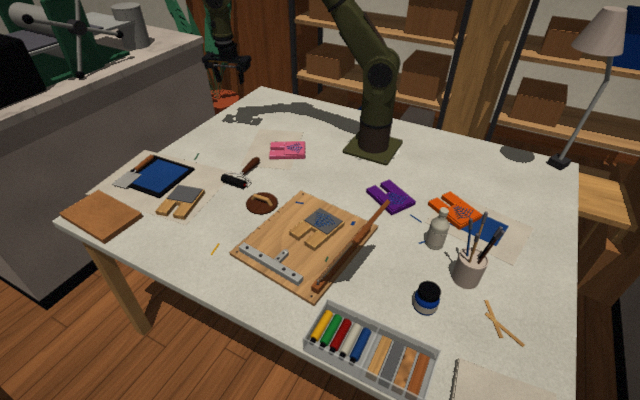

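```bash
python3 - <<'E'
from cell import env
for c in ("top","scene"):
    for l in ("jig","fence","key_nose","carrier_centre","carrier_front","leaf_hinge","leaf_edge","spare"):
        r=env.place_of(c,l)
        print(c,l,[(round(d["conf"],2),[round(float(x),1) for x in d["position"]]) for d in r[:4]])
print(env.read_state()["clock"])
E
```

```text
top jig [(0.9, [313.6, 170.9])]
top fence [(0.82, [319.6, 130.4])]
top key_nose [(0.93, [316.4, 144.9]), (0.45, [190.9, 151.3])]
top carrier_centre [(0.97, [301.3, 183.5]), (0.9, [186.8, 280.6]), (0.84, [257.6, 268.2]), (0.78, [407.4, 299.2])]
top carrier_front [(0.83, [278.9, 278.0]), (0.82, [210.1, 293.8]), (0.81, [312.1, 162.5]), (0.81, [426.5, 284.7])]
top leaf_hinge [(0.88, [269.6, 147.6])]
top leaf_edge [(0.44, [317.8, 134.4])]
top spare [(0.73, [453.6, 157.8]), (0.41, [165.6, 196.9])]
scene jig [(0.75, [300.5, 238.4])]
scene fence [(0.81, [276.3, 262.7])]
scene key_nose [(0.79, [285.8, 248.5])]
scene carrier_centre [(0.85, [317.7, 229.4]), (0.83, [285.8, 148.6]), (0.78, [389.4, 196.2]), (0.71, [453.0, 211.9])]
scene carrier_front [(0.92, [440.4, 196.8]), (0.9, [299.5, 240.7]), (0.87, [272.0, 147.5])]
scene leaf_hinge [(0.83, [334.1, 262.3]), (0.49, [433.9, 244.7])]
scene leaf_edge [(0.7, [373.4, 217.8])]
scene spare [(0.8, [181.3, 201.0])]
0.95
```

```bash
cat > h.py <<'E'
import numpy as np, cv2
from cell import env
def ray(c,uv,z):
    i=env.camera_info(c) if isinstance(c,str) else c
    K,R,t=i["mtx"],i["R"],np.asarray(i["t"])
    d=R.T@np.linalg.inv(K)@np.array([uv[0],uv[1],1.]); o=-R.T@t
    return o+d*(z-o[2])/d[2]
def proj(c,X):
    i=env.camera_info(c) if isinstance(c,str) else c
    p=i["mtx"]@(i["R"]@np.asarray(X)+i["t"]); return p[:2]/p[2]
E
python3 - <<'E'
from h import *
np.set_printoptions(precision=4,suppress=True)
im=cv2.imread("pics/top0.png"); cv2.imwrite("pics/topcrop.png",cv2.resize(im[85:240,215:385],None,fx=3.7,fy=3.7,interpolation=cv2.INTER_CUBIC))
for n,z,u,v in (("fence",.024,(319.6,130.4),(276.3,262.7)),("nose",.024,(316.4,144.9),(285.8,248.5)),("cc",.024,(301.3,183.5),(317.7,229.4)),("cf",.024,(312.1,162.5),(299.5,240.7)),("jig",0,(313.6,170.9),(300.5,238.4)),("hinge",.0425,(269.6,147.6),(334.1,262.3))):
    print(n,ray("top",u,z),ray("scene",v,z))
E
```

```text
fence [ 0.7569 -0.011   0.024 ] [ 0.7629 -0.0022  0.024 ]
nose [ 0.7068 -0.0012  0.024 ] [ 0.7019 -0.0069  0.024 ]
cc [0.5748 0.0467 0.024 ] [0.5825 0.041  0.024 ]
cf [0.6465 0.0121 0.024 ] [0.6537 0.0139 0.024 ]
jig [0.6225 0.0066 0.    ] [ 0.6245 -0.0003 -0.    ]
hinge [0.6903 0.154  0.0425] [0.6942 0.1553 0.0425]
```

View pics/topcrop.png

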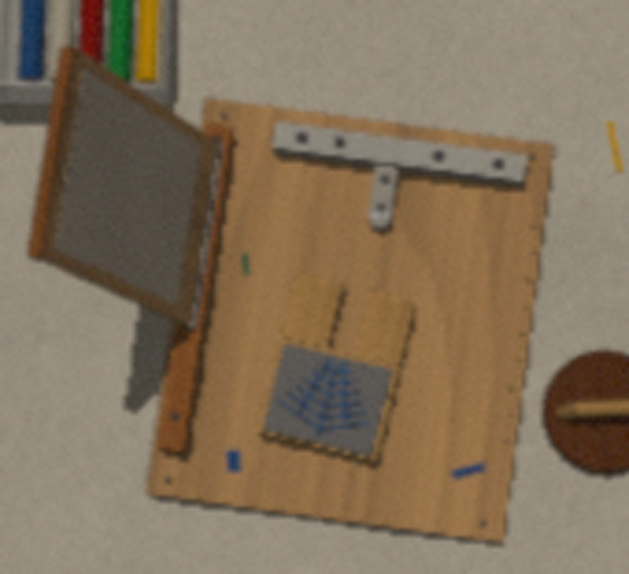

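```bash
cat >> h.py <<'E'
from scipy.spatial.transform import Rotation as Ro
def yawpose(a):
    # tool z along (cos a, sin a,0), y down, x = y cross z
    z=np.array([np.cos(a),np.sin(a),0]); y=np.array([0,0,-1.]); return np.stack([np.cross(y,z),y,z],1)
def rel(p,R=None):
    s=env.read_state(); R0=s["eef_rot"]; 
    sh=R0.T@(np.asarray(p)-s["tool_pos"])
    rv=Ro.from_matrix(R0.T@R).as_rotvec() if R is not None else np.zeros(3)
    print("clock",round(s["clock"],3),"tcp",s["tool_pos"].round(4),"F",s["wrist_force"].round(1),"open",round(s["opening"],4))
    print("rot",rv.round(3),"shift",sh.round(4))
E
python3 - <<'E'
from h import *
np.set_printoptions(precision=4,suppress=True)
c=np.array([(207,100),(552,146),(502,542),(150,495)])/3.7+[215,85]
P=np.array([ray("top",x,.015)[:2] for x in c]); print(P)
J=np.array([(180,175),(180,-150),(-190,-150),(-190,175)])/1000
A=J-J.mean(0);B=P-P.mean(0)
H=(A.T@B); a=np.arctan2(H[0,1]-H[1,0],H[0,0]+H[1,1]); R=np.array([[np.cos(a),-np.sin(a)],[np.sin(a),np.cos(a)]])
t=P.mean(0)-R@J.mean(0); print(a,t,P-(J@R.T+t))
print("fence",R@[.135,0]+t,"nose",R@[.077,0]+t,"hinge",R@[.045,.152]+t)
rel([.62,.01,.22],yawpose(a))
E
```

```text
[[ 0.8202  0.1555]
 [ 0.7828 -0.162 ]
 [ 0.4187 -0.1198]
 [ 0.4549  0.1962]]
-0.11423862662787253 [0.6227 0.0045] [[-0.0013 -0.0023]
 [-0.0017  0.0031]
 [ 0.0019  0.0031]
 [ 0.001  -0.0038]]
fence [ 0.7568 -0.0109] nose [ 0.6992 -0.0043] hinge [0.6847 0.1504]
clock 0.95 tcp [ 0.1738 -0.6004  0.2388] F [ 0.3 -0.2 -0.3] open 0.0881
rot [-0.     0.396  0.   ] shift [-0.4622  0.0187  0.5983]
```

>>> move_arm:
  moves:
    - [0,0.13,0,-0.155,0,0.2,0]
    - [0,0.26,0,-0.155,0,0.2,0]
    - [0,0.396,0,-0.155,0,0.2,0]
    - [0,0.396,0,-0.155,0,0.2,0]
    - [0,0.396,0,-0.195,0,0.252,0]

```text
clock: 1.58
tool_pos: [0.3593, -0.3463, 0.239]
eef_rot: [[-0.114, 0.001, 0.993], [-0.993, -0.001, -0.114], [0.001, -1.0, 0.001]]
wrist_force: [0.2, -0.4, 0.7]
opening: 0.0438
```

```bash
python3 - <<'E'
from h import *
rel([.62,.01,.22],yawpose(-.114))
E
```

```text
clock 1.575 tcp [ 0.3593 -0.3463  0.239 ] F [ 0.2 -0.4  0.7] open 0.0438
rot [-0.001 -0.     0.001] shift [-0.3837  0.019   0.2183]
```

>>> move_arm:
  moves:
    - [0,0,0,-0.3837,0.019,0.2183,0]
    - [0,0,0,-0.3837,0.019,0.2183,0]
    - [0,0,0,-0.3837,0.019,0.2183,0]
    - [0,0,0,-0.3837,0.019,0.2183,0]
    - [0,0,0,-0.3837,0.019,0.2183,0]

```text
clock: 2.2
tool_pos: [0.5437, -0.0943, 0.2257]
eef_rot: [[-0.114, 0.002, 0.993], [-0.993, -0.001, -0.114], [0.001, -1.0, 0.002]]
wrist_force: [0.5, -1.0, 0.2]
opening: 0.044
```

>>> move_arm:
  moves:
    - [0,0,0,-0.109,0.005,0.065,0]
    - [0,0,0,-0.109,0.005,0.065,0]
    - [0,0,0,-0.109,0.005,0.065,0]

```text
clock: 2.58
tool_pos: [0.6229, 0.0138, 0.2202]
eef_rot: [[-0.105, 0.004, 0.994], [-0.994, 0.003, -0.105], [-0.004, -1.0, 0.003]]
wrist_force: [-0.7, -0.4, 0.8]
opening: 0.044
```

```bash
python3 - <<'E'
from h import *
np.set_printoptions(precision=4,suppress=True)
rel([.62,.01,.22],yawpose(-.114))
i=env.camera_info("wrist"); im=env.get_image("wrist"); cv2.imwrite("pics/w1.png",im[:,:,::-1])
np.savez("w1.npz",**i)
for l in ("fence","key_nose","carrier_centre","carrier_front","leaf_hinge","leaf_edge"):
    for d in env.place_of("wrist",l)[:2]:
        print(l,round(d["conf"],2),np.array(d["position"]).round(1),ray(i,d["position"],.0425 if 'hinge' in l else .024))
E
```

```text
clock 2.575 tcp [0.6229 0.0138 0.2202] F [-0.7 -0.4  0.8] open 0.044
rot [-0.003  0.009 -0.004] shift [ 0.0041  0.0002 -0.0025]
fence 0.91 [330.7  21.3] [ 0.7605 -0.0086  0.024 ]
key_nose 0.9 [328.7  86.2] [ 0.7043 -0.0012  0.024 ]
carrier_centre 0.8 [309.  214.7] [0.5773 0.0325 0.024 ]
carrier_front 0.9 [314.2 145.3] [0.6496 0.0189 0.024 ]
leaf_hinge 0.67 [164.4 120. ] [0.6901 0.1544 0.0425]
```

View pics/w1.png

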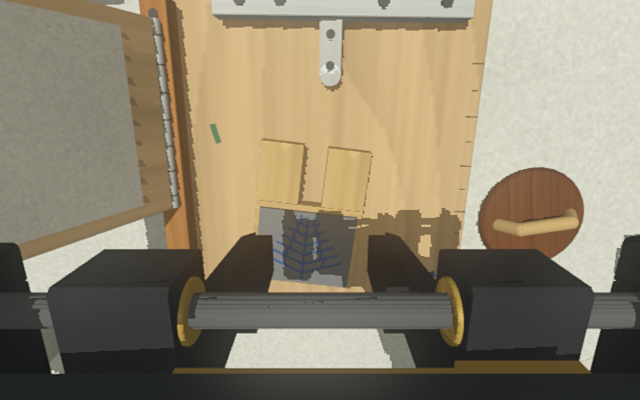

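```bash
python3 - <<'E'
import cv2
im=cv2.imread("pics/w1.png"); cv2.imwrite("pics/w1c.png",cv2.resize(im[0:220,220:400],None,fx=4.4*.6,fy=4.4*.6,interpolation=cv2.INTER_CUBIC)); cv2.imwrite("pics/w1d.png",cv2.resize(im[130:230,240:390],None,fx=5,fy=5,interpolation=cv2.INTER_CUBIC))
E
```

```text
(no output)
```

View pics/w1d.png

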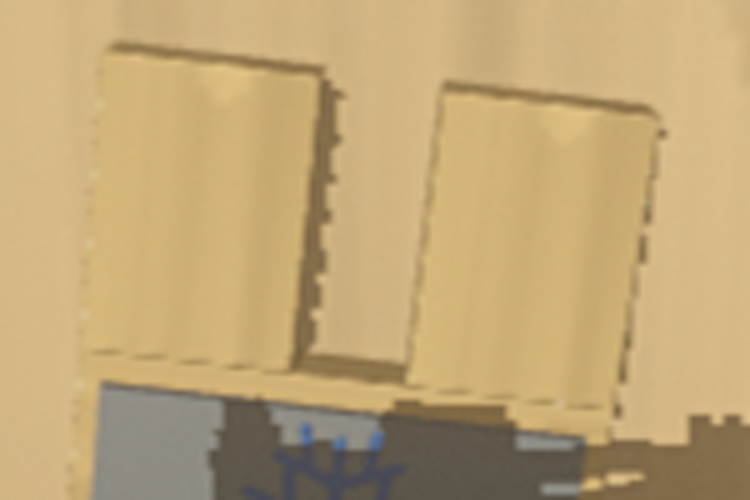

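View pics/w1c.png

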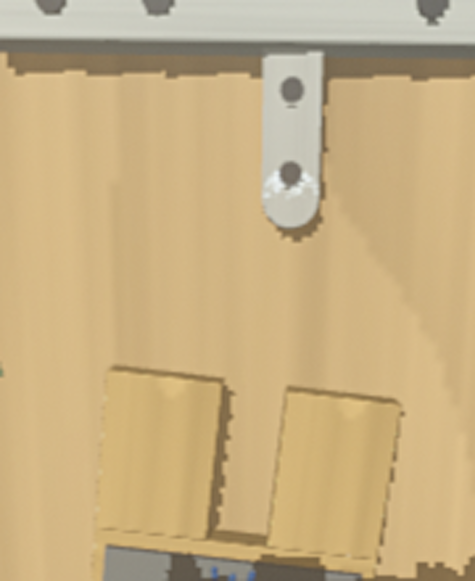

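```bash
python3 - <<'E'
from h import *
np.set_printoptions(precision=4,suppress=True)
i=dict(np.load("w1.npz"))
D=lambda u,v,z:ray(i,(240+u/5,130+v/5),z)[:2]
C=lambda u,v,z:ray(i,(220+u/2.64,v/2.64),z)[:2]
def ang(d): return np.arctan2(d[1],d[0])
lo,li,ri,ro=[D(*p,.033) for p in ((112,47),(322,72),(445,85),(655,112))]
bl,br=D(297,368,.033),D(408,383,.033)
print("front pts",lo,li,ri,ro,"mid",(lo+ro)/2,(li+ri)/2,"bottom mid",(bl+br)/2)
y=lo-ro; print("width",np.linalg.norm(y),"yaw",ang(y)-np.pi/2,"notch w",np.linalg.norm(li-ri),"prong",np.linalg.norm(lo-li),np.linalg.norm(ri-ro))
x=(li+ri)/2-(bl+br)/2; print("depth",np.linalg.norm(x),"yaw",ang(x), "edges", ang(li-bl),ang(ri-br))
kl0,kl1,kr0,kr1=C(264,55,.029),C(264,200,.029),C(323,55,.029),C(319,200,.029)
print("key L",kl0,kl1,"R",kr0,kr1,"yaw",ang(kl0-kl1),ang(kr0-kr1),"nose",C(291,227,.029),"w",np.linalg.norm(kl0-kr0))
f0,f1=C(0,39,.037),C(475,44,.037); print("fence face",f0,f1,"yaw",ang(f0-f1)-np.pi/2)
E
```

```text
front pts [0.6618 0.068 ] [0.6527 0.028 ] [0.6476 0.0044] [ 0.638  -0.0361] mid [0.6499 0.016 ] [0.6501 0.0162] bottom mid [0.5904 0.0291]
width 0.10676928247853781 yaw -0.22467028919915122 notch w 0.024144506537440828 prong 0.04106673458282154 0.041561929372778895
depth 0.061064205650104585 yaw -0.2129150401779223 edges -0.20280878465922017 -0.22288986904596433
key L [0.7609 0.0011] [0.7143 0.0061] R [ 0.7587 -0.0189] [ 0.7123 -0.0133] yaw -0.10622533800490695 -0.11909195986481119 nose [ 0.7042 -0.0025] w 0.02011634587239735
fence face [0.7734 0.0879] [ 0.7551 -0.0687] yaw -0.11667668104712892
```

```bash
python3 - <<'E'
from h import *
rel([.5968,-.0065,.07],yawpose(-.218))
E
```

```text
clock 2.925 tcp [0.6201 0.0046 0.221 ] F [ 1.   0.7 -0.3] open 0.0438
rot [-0.002  0.101  0.002] shift [ 0.0135  0.151  -0.022 ]
```

>>> move_arm:
  moves:
    - [0,0.101,0,0.0135,0.0625,-0.022,-0.125]
    - [0,0.101,0,0.0135,0.12,-0.022,-0.125]
    - [0,0.101,0,0.0135,0.151,-0.022,-0.125]
    - [0,0.101,0,0.0135,0.151,-0.022,-0.125]
    - [0,0.101,0,0.0135,0.151,-0.022,-0.125]

```text
clock: 3.55
tool_pos: [0.5979, -0.0071, 0.0714]
eef_rot: [[-0.217, 0.004, 0.976], [-0.976, -0.002, -0.217], [0.001, -1.0, 0.004]]
wrist_force: [0.2, 0.5, 0.8]
opening: 0.0497
```

```bash
python3 - <<'E'
from h import *
np.set_printoptions(precision=4,suppress=True)
rel([.5968,-.0065,.07],yawpose(-.218))
i=env.camera_info("wrist"); im=env.get_image("wrist"); cv2.imwrite("pics/w2.png",im[:,:,::-1])
np.savez("w2.npz",**i)
s=env.read_state();R=s["eef_rot"];print(proj(i,s["tool_pos"]))
for l in ("key_nose","carrier_front"):
    for d in env.place_of("wrist",l)[:2]:
        print(l,round(d["conf"],2),np.array(d["position"]).round(1),ray(i,d["position"],.024))
E
```

```text
clock 3.55 tcp [ 0.5979 -0.0071  0.0714] F [0.2 0.5 0.8] open 0.0497
rot [-0.004 -0.001  0.001] shift [-0.0003  0.0014 -0.0012]
[322.2797 254.3206]
key_nose 0.93 [267.4  33. ] [ 0.7052 -0.0016  0.024 ]
```

View pics/w2.png

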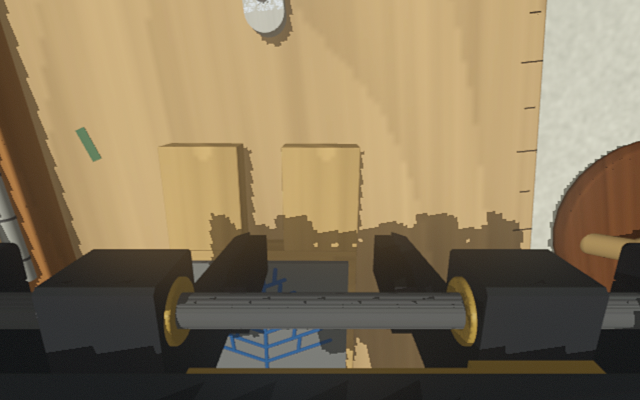

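```bash
python3 - <<'E'
from h import *
np.set_printoptions(precision=4,suppress=True)
i=dict(np.load("w2.npz"))
im=cv2.imread("pics/w2.png"); cv2.imwrite("pics/w2c.png",cv2.resize(im[130:270,140:400],None,fx=3,fy=3,interpolation=cv2.INTER_CUBIC))
T=np.array([.5979,-.0071,.0714]);R=yawpose(-.217)
for p in ((161,146),(241,146),(282,147),(359,147),(238,232),(282,232),(359,232)):
    X=ray(i,p,.033); print(p,X[:2],"tool x,z",(R.T@(X-T))[[0,2]])
# predicted tips
for x in (-.025-.0175,-.025,.025,.0425):
    print(x,proj(i,T+R@[x,0,.009]),proj(i,T+R@[x,0,-.009]))
E
```

```text
(161, 146) [0.6617 0.0683] tool x,z [-0.0873  0.0461]
(241, 146) [0.6522 0.026 ] tool x,z [-0.044   0.0459]
(282, 147) [0.6469 0.0044] tool x,z [-0.0218  0.0453]
(359, 147) [ 0.6378 -0.0363] tool x,z [0.0199 0.0452]
(238, 232) [0.6046 0.0415] tool x,z [-0.049  -0.0039]
(282, 232) [0.5991 0.0166] tool x,z [-0.0234 -0.004 ]
(359, 232) [ 0.5893 -0.027 ] tool x,z [ 0.0213 -0.0041]
-0.0425 [230.9445 236.8544] [233.6748 272.0485]
-0.025 [268.8188 236.7424] [270.4341 271.94  ]
0.025 [377.0334 236.4223] [375.4629 271.6299]
0.0425 [414.9094 236.3102] [412.2237 271.5213]
```

View pics/w2c.png

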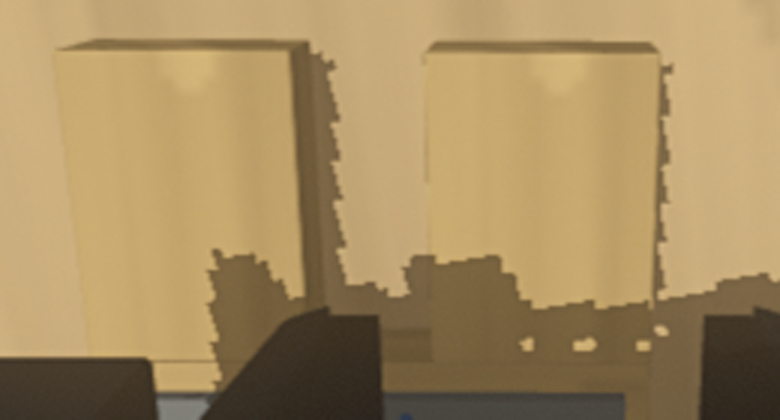

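>>> move_arm:
  moves:
    - [0,0,0,0,0.025,0,-0.125]
    - [0,0,0,0,0.036,0,-0.125]
    - [0,0,0,0,0.044,0,-0.125]
    - [0,0,0,0,0.048,0,-0.125]
    - [0,0,0,0,0.048,0,-0.125]

```text
clock: 4.32
tool_pos: [0.5984, -0.0067, 0.0239]
eef_rot: [[-0.216, 0.005, 0.976], [-0.976, -0.002, -0.216], [0.001, -1.0, 0.005]]
wrist_force: [1.2, 0.1, -0.0]
opening: 0.0495
```

>>> move_arm:
  moves:
    - [0,0,0,0,0.005,0,-0.125]
    - [0,0,0,0,0.0055,0,0]
    - [0,0,0,0,0.0055,0,0.2]
    - [0,0,0,0,0.0055,0,0.2]
    - [0,0,0,0,0.0055,0,0.2]

```text
clock: 4.95
tool_pos: [0.5984, -0.0068, 0.0183]
eef_rot: [[-0.216, 0.005, 0.976], [-0.976, -0.002, -0.216], [0.001, -1.0, 0.005]]
wrist_force: [-0.6, 0.4, -0.6]
opening: 0.0424
```

```bash
python3 - <<'E'
from h import *
np.set_printoptions(precision=4,suppress=True)
# carrier yaw assumed = tool yaw; target jig coords
s=env.read_state(); R=s["eef_rot"]; print("yaw",np.arctan2(R[1,2],R[0,2]))
rel(s["tool_pos"])
i=env.camera_info("wrist"); im=env.get_image("wrist"); cv2.imwrite("pics/w3.png",im[:,:,::-1])
np.savez("w3.npz",**i,T=s["tool_pos"],RR=R)
for l in ("key_nose","carrier_front"):
    for d in env.place_of("wrist",l)[:2]:
        print(l,round(d["conf"],2),np.array(d["position"]).round(1),ray(i,d["position"],.024))
E
```

```text
yaw -0.21817896404546286
clock 4.95 tcp [ 0.5984 -0.0068  0.0183] F [-0.6  0.4 -0.6] open 0.0424
rot [0. 0. 0.] shift [0. 0. 0.]
key_nose 0.86 [246.3   7.9] [ 0.7051 -0.001   0.024 ]
```

View pics/w3.png

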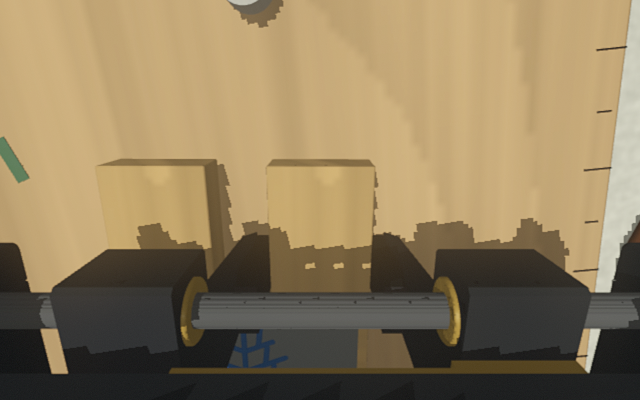

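```bash
python3 - <<'E'
from h import *
np.set_printoptions(precision=4,suppress=True)
d=np.load("w3.npz"); i={k:d[k] for k in("mtx","R","t")}; T,R=d["T"],d["RR"]
for p in ((217,164),(268,164),(374,164),(98,166)):
    X=ray(i,p,.033); print(p,X[:2],(R.T@(X-T))[[0,2]])
E
```

```text
(217, 164) [0.652 0.024] [-0.0417  0.0457]
(268, 164) [0.6476 0.0045] [-0.0217  0.0457]
(374, 164) [ 0.6386 -0.036 ] [0.0199 0.0457]
(98, 166) [0.6614 0.0699] [-0.0885  0.045 ]
```

```bash
cat >> h.py <<'E'
FE=np.array([.7612,-.0086]); YA=-.114
def tgt(xj,yj=0,cx=-.0335,cz=.0457,z=.0183,a=YA):
    R=yawpose(a); e=R[:2,2]; n=np.array([-e[1],e[0]])
    F=FE+e*xj+n*yj
    return np.r_[F-cx*R[:2,0]-cz*R[:2,2],z],R
E
python3 - <<'E'
from h import *
np.set_printoptions(precision=4,suppress=True)
t,R=tgt(-.076); print(t); rel(t,R)
E
```

```text
[ 0.6365 -0.028   0.0183]
clock 5.1 tcp [ 0.5984 -0.0068  0.0184] F [ 0.  -0.6 -2. ] open 0.0428
rot [-0.005 -0.104  0.001] shift [0.0125 0.0003 0.0418]
```

>>> move_arm:
  moves:
    - [0,-0.03,0,0.004,0,0.012,0.2]
    - [0,-0.06,0,0.008,0,0.025,0.2]
    - [0,-0.104,0,0.0125,0,0.0418,0.2]
    - [0,-0.104,0,0.0125,0,0.0418,0.2]
    - [0,-0.104,0,0.0125,0,0.0418,0.2]

```text
clock: 5.72
tool_pos: [0.6361, -0.028, 0.0184]
eef_rot: [[-0.114, 0.004, 0.993], [-0.993, -0.002, -0.114], [0.001, -1.0, 0.004]]
wrist_force: [0.5, 0.0, -1.5]
opening: 0.0429
```

```bash
python3 - <<'E'
from h import *
np.set_printoptions(precision=4,suppress=True)
t,R=tgt(-.076); rel(t,R)
s=env.read_state()
i=env.camera_info("wrist"); im=env.get_image("wrist"); cv2.imwrite("pics/w4.png",im[:,:,::-1])
cv2.imwrite("pics/w4c.png",cv2.resize(im[0:260,60:460,::-1],None,fx=2,fy=2,interpolation=cv2.INTER_CUBIC))
np.savez("w4.npz",**i,T=s["tool_pos"],RR=s["eef_rot"])
E
```

```text
clock 5.725 tcp [ 0.6361 -0.028   0.0184] F [ 0.5  0.  -1.5] open 0.0429
rot [-0.004 -0.001  0.001] shift [-0.      0.0001  0.0004]
```

View pics/w4c.png

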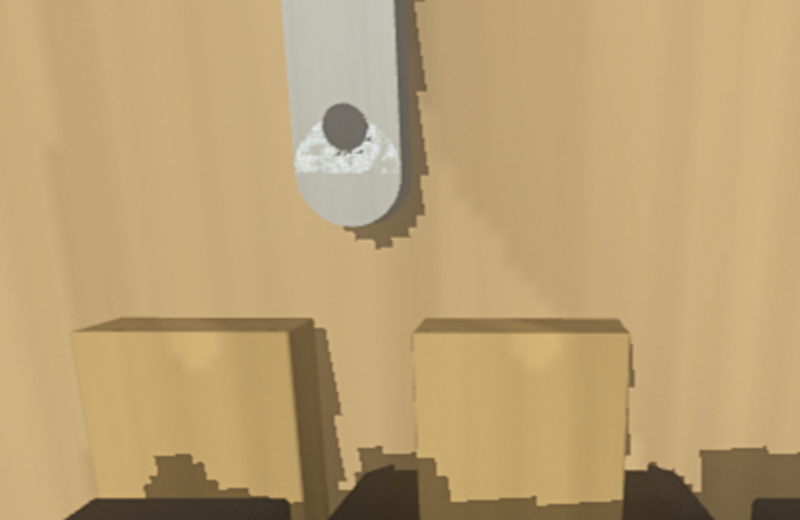

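```bash
python3 - <<'E'
from h import *
np.set_printoptions(precision=4,suppress=True)
d=np.load("w4.npz"); i={k:d[k] for k in("mtx","R","t")}; T,R=d["T"],d["RR"]
def q(u,v,z):
    X=ray(i,(60+u/2,v/2),z); return (R.T@(X-T))[[0,2]]
for n,u,v,z in (("nl",290,331,.033),("nr",414,331,.033),("ro",627,331,.033),("lo",72,331,.033),("nl2",302,500,.033),("nr2",420,500,.033),("kl",295,180,.029),("kr",402,180,.029),("kl2",282,2,.029),("kr2",396,2,.029),("tip",350,227,.029)): print(n,q(u,v,z))
E
```

```text
nl [-0.0463  0.0453]
nr [-0.022   0.0452]
ro [0.0198 0.0452]
lo [-0.0891  0.0453]
nl2 [-0.0471  0.0092]
nr2 [-0.0223  0.0092]
kl [-0.0441  0.0737]
kr [-0.0237  0.0737]
kl2 [-0.0437  0.1042]
kr2 [-0.0233  0.1042]
tip [-0.0342  0.065 ]
```

>>> move_arm:
  moves:
    - [0,0,0,0,0,0.012,0.2]
    - [0,0,0,0,0,0.022,0.2]
    - [0,0,0,0,0,0.03,0.2]
    - [0,0,0,0,0,0.03,0.2]

```text
clock: 6.28
tool_pos: [0.6664, -0.0311, 0.0185]
eef_rot: [[-0.114, 0.005, 0.993], [-0.993, -0.002, -0.114], [0.001, -1.0, 0.005]]
wrist_force: [0.1, -0.0, -1.1]
opening: 0.0427
```

>>> move_arm:
  moves:
    - [0,0,0,0,0,0.006,0.2]
    - [0,0,0,0,0,0.012,0.2]
    - [0,0,0,0,0,0.018,0.2]
    - [0,0,0,0,0,0.018,0.2]

```text
clock: 6.78
tool_pos: [0.6851, -0.0333, 0.0186]
eef_rot: [[-0.114, 0.006, 0.993], [-0.993, -0.002, -0.114], [0.001, -1.0, 0.006]]
wrist_force: [0.0, 0.6, -0.9]
opening: 0.0424
```

```bash
python3 - <<'E'
from h import *
rel(env.read_state()["tool_pos"])
im=env.get_image("wrist"); 
cv2.imwrite("pics/w5.png",cv2.resize(im[0:260,60:460,::-1],None,fx=2,fy=2,interpolation=cv2.INTER_CUBIC))
E
```

```text
clock 6.775 tcp [ 0.6851 -0.0333  0.0186] F [ 0.   0.6 -0.9] open 0.0424
rot [0. 0. 0.] shift [0. 0. 0.]
```

View pics/w5.png

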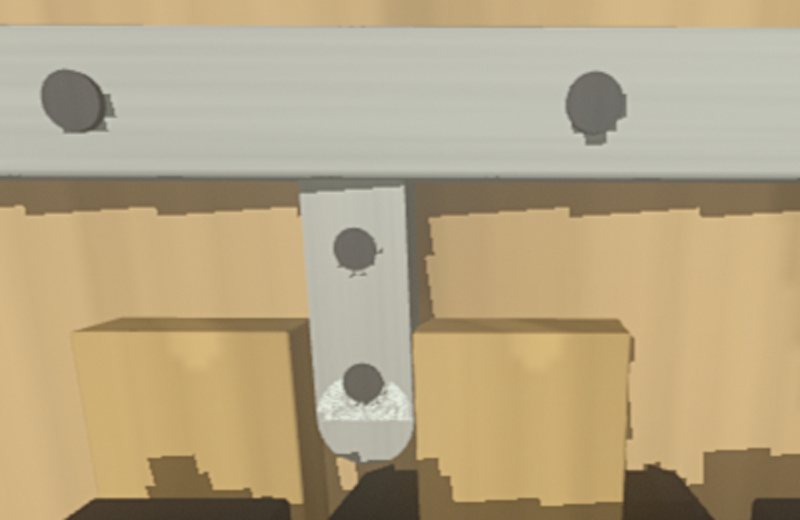

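>>> move_arm:
  moves:
    - [0,0,0,0,0,0,-0.06]
    - [0,0,0,0,0,0,-0.06]
    - [0,0,0,0,-0.025,0,-0.06]
    - [0,0,0,0,-0.05,0,-0.06]
    - [0,0,0,0,-0.056,0,-0.06]

```text
clock: 7.45
tool_pos: [0.6864, -0.0333, 0.0781]
eef_rot: [[-0.115, 0.011, 0.993], [-0.993, -0.002, -0.115], [0.0, -1.0, 0.011]]
wrist_force: [-0.3, 0.3, -0.2]
opening: 0.0469
```

```bash
python3 - <<'E'
from h import *
rel(np.array([.6851,-.0333,.075])+yawpose(YA)@[-.034,0,-.130],yawpose(YA))
E
```

```text
clock 7.45 tcp [ 0.6864 -0.0333  0.0781] F [-0.3  0.3 -0.2] open 0.0469
rot [-0.011 -0.001  0.   ] shift [-0.0337  0.0016 -0.1313]
```

>>> move_arm:
  moves:
    - [-0.011,0,0,-0.0337,0,-0.05,-0.35]
    - [-0.011,0,0,-0.0337,0,-0.1,-0.35]
    - [-0.011,0,0,-0.0337,0.002,-0.1313,-0.35]
    - [-0.011,0,0,-0.0337,0.002,-0.1313,-0.35]
    - [-0.011,0,0,-0.0337,0.002,-0.1313,-0.35]

```text
clock: 8.07
tool_pos: [0.5613, 0.0151, 0.075]
eef_rot: [[-0.115, 0.002, 0.993], [-0.993, -0.0, -0.115], [0.0, -1.0, 0.002]]
wrist_force: [0.3, -0.7, 0.1]
opening: 0.0592
```

```bash
python3 - <<'E'
from h import *
rel(np.array([.6851,-.0333,.020])+yawpose(YA)@[-.034,0,-.130],yawpose(YA))
im=env.get_image("wrist"); cv2.imwrite("pics/w6.png",im[:,:,::-1])
im=env.get_image("top"); cv2.imwrite("pics/t6.png",cv2.resize(im[85:260,215:385,::-1],None,fx=3.4,fy=3.4,interpolation=cv2.INTER_CUBIC))
E
```

```text
clock 8.075 tcp [0.5613 0.0151 0.075 ] F [ 0.3 -0.7  0.1] open 0.0592
rot [-0.002 -0.001  0.   ] shift [ 0.      0.055  -0.0016]
```

View pics/w6.png

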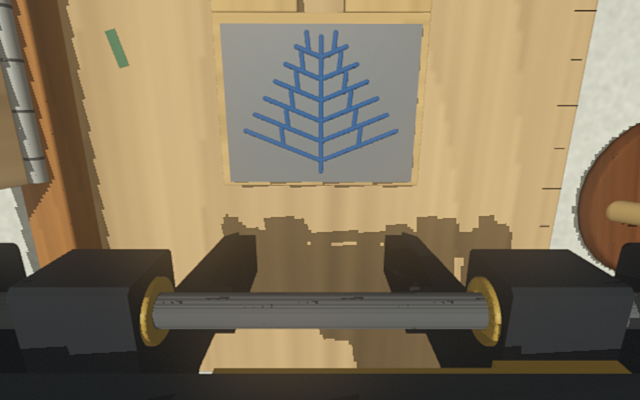

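View pics/t6.png

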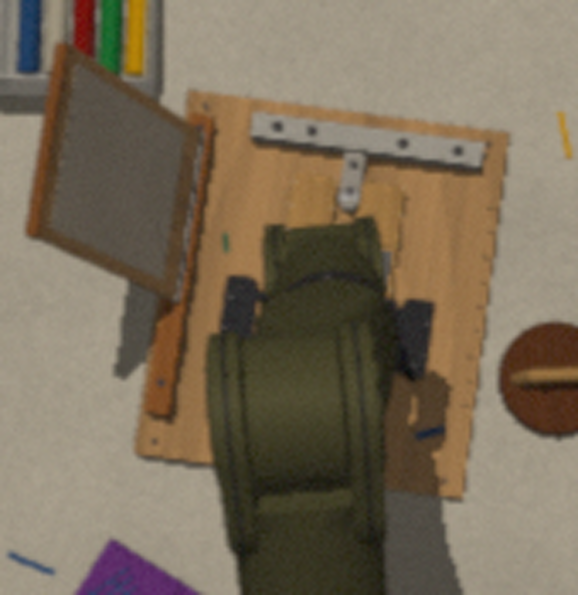

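>>> move_arm:
  moves:
    - [0,0,0,0,0.025,-0.002,-0.35]
    - [0,0,0,0,0.045,-0.002,-0.35]
    - [0,0,0,0,0.054,-0.002,-0.35]
    - [0,0,0,0,0.054,-0.002,-0.35]

```text
clock: 8.68
tool_pos: [0.5594, 0.0151, 0.0201]
eef_rot: [[-0.115, 0.001, 0.993], [-0.993, -0.001, -0.115], [0.0, -1.0, 0.001]]
wrist_force: [-0.0, -0.3, 0.1]
opening: 0.0593
```

>>> move_arm:
  moves:
    - [0,0,0,0,0,0.007,-0.35]
    - [0,0,0,0,0,0.014,-0.35]
    - [0,0,0,0,0,0.021,-0.35]
    - [0,0,0,0,0,0.028,-0.35]
    - [0,0,0,0,0,0.034,-0.35]

```text
clock: 9.3
tool_pos: [0.5932, 0.0112, 0.0202]
eef_rot: [[-0.115, 0.0, 0.993], [-0.993, -0.001, -0.115], [0.001, -1.0, 0.0]]
wrist_force: [-3.8, 0.7, 2.9]
opening: 0.0592
```

```bash
python3 - <<'E'
from h import *
rel([0,0,0])
im=env.get_image("wrist"); cv2.imwrite("pics/w7.png",im[:,:,::-1])
E
```

```text
clock 9.3 tcp [0.5932 0.0112 0.0202] F [-3.8  0.7  2.9] open 0.0592
rot [0. 0. 0.] shift [ 0.0794  0.0202 -0.5879]
```

View pics/w7.png

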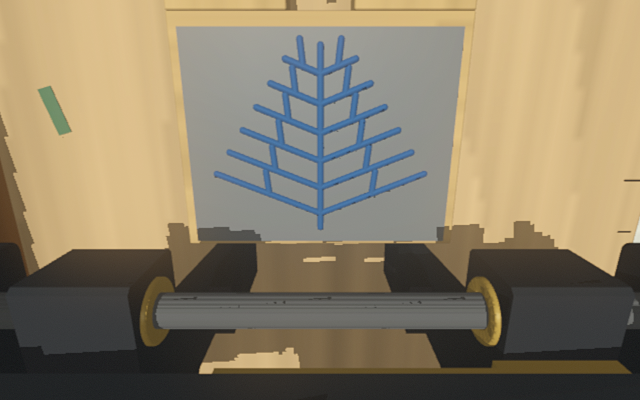

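>>> move_arm:
  moves:
    - [0,0,0,0,0,0.003,-0.35]
    - [0,0,0,0,0,0.006,-0.35]
    - [0,0,0,0,0,0.009,-0.35]
    - [0,0,0,0,0,0.012,-0.35]

```text
clock: 9.85
tool_pos: [0.6017, 0.0102, 0.02]
eef_rot: [[-0.115, -0.008, 0.993], [-0.993, -0.0, -0.115], [0.001, -1.0, -0.008]]
wrist_force: [-13.3, 2.1, 13.6]
opening: 0.0594
```

```bash
python3 - <<'E'
from h import *
rel([0,0,0])
im=env.get_image("scene"); cv2.imwrite("pics/s8.png",cv2.resize(im[180:310,220:400,::-1],None,fx=4,fy=4,interpolation=cv2.INTER_CUBIC))
im=env.get_image("top"); cv2.imwrite("pics/t8.png",cv2.resize(im[105:175,275:375,::-1],None,fx=7,fy=7,interpolation=cv2.INTER_CUBIC))
E
```

```text
clock 9.85 tcp [0.6017 0.0102 0.02  ] F [-13.3   2.1  13.6] open 0.0594
rot [0. 0. 0.] shift [ 0.0794  0.0247 -0.5964]
```

View pics/s8.png

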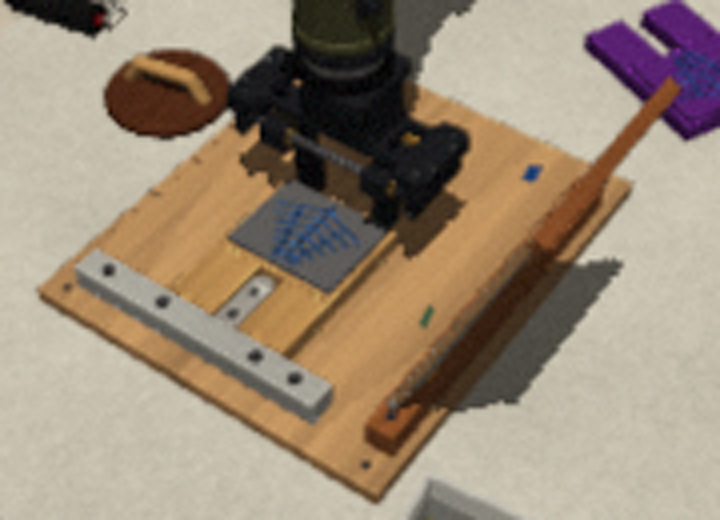

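View pics/t8.png

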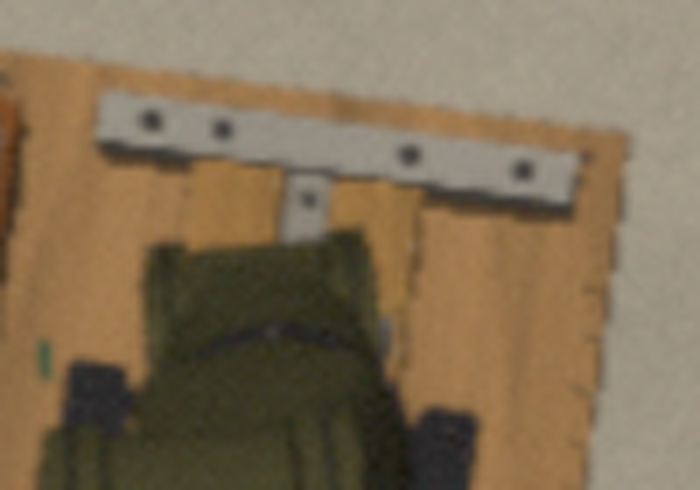

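>>> move_arm:
  moves:
    - [0,0,0,0,0,0.005,-0.35]
    - [0,0,0,0,0,0.005,-0.35]

```text
clock: 10.2
tool_pos: [0.6016, 0.0102, 0.0198]
eef_rot: [[-0.115, -0.018, 0.993], [-0.993, 0.0, -0.115], [0.002, -1.0, -0.018]]
wrist_force: [-11.3, 1.9, 9.7]
opening: 0.0595
```

>>> move_arm:
  moves:
    - [0,0,0,0,0,-0.01,-0.35]
    - [0,0,0,0,0,-0.025,-0.35]
    - [0,0,0,0,-0.03,-0.025,-0.35]
    - [0,0,0,0,-0.08,-0.025,-0.35]
    - [0,0,0,0,-0.13,-0.025,-0.35]

```text
clock: 10.82
tool_pos: [0.58, 0.013, 0.1517]
eef_rot: [[-0.115, -0.016, 0.993], [-0.993, 0.0, -0.115], [0.002, -1.0, -0.016]]
wrist_force: [1.2, 0.3, -0.7]
opening: 0.0596
```

```bash
python3 - <<'E'
from h import *
rel([.68,.0,.16],yawpose(YA))
E
```

```text
clock 10.825 tcp [0.58   0.013  0.1517] F [ 1.2  0.3 -0.7] open 0.0596
rot [ 0.016 -0.001  0.002] shift [ 0.0014 -0.0099  0.1007]
```

>>> move_arm:
  moves:
    - [0.016,0,0,0.0014,-0.01,0.05,0.9]
    - [0.016,0,0,0.0014,-0.01,0.1007,0.9]
    - [0.016,0,0,0.0014,-0.01,0.1007,0.9]
    - [0.016,0,0,0.0014,-0.01,0.1007,0.9]

```text
clock: 11.32
tool_pos: [0.6794, -0.0, 0.1595]
eef_rot: [[-0.115, -0.001, 0.993], [-0.993, -0.002, -0.115], [0.002, -1.0, -0.001]]
wrist_force: [-0.4, 0.4, 0.1]
opening: 0.0216
```

```bash
python3 - <<'E'
from h import *
np.set_printoptions(precision=4,suppress=True)
rel([0,0,0])
i=env.camera_info("wrist");im=env.get_image("wrist"); cv2.imwrite("pics/w9.png",im[:,:,::-1])
np.savez("w9.npz",**i)
for l in ("fence","carrier_front","carrier_centre"):
    for d in env.place_of("wrist",l)[:2]:
        print(l,round(d["conf"],2),np.array(d["position"]).round(1),ray(i,d["position"],.024))
E
```

```text
clock 11.325 tcp [ 0.6794 -0.      0.1595] F [-0.4  0.4  0.1] open 0.0216
rot [0. 0. 0.] shift [ 0.0779  0.1601 -0.6747]
fence 0.71 [317.4  82.7] [ 0.7616 -0.0065  0.024 ]
carrier_front 0.33 [542.5 286. ] [ 0.5589 -0.1929  0.024 ]
carrier_centre 0.62 [318.4 175.5] [0.6874 0.0015 0.024 ]
```

View pics/w9.png

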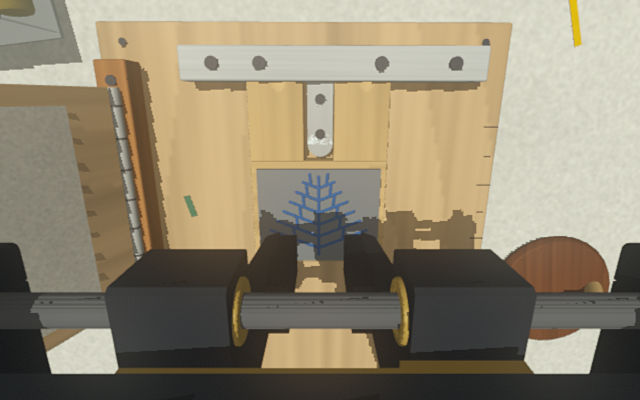

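```bash
cat >> h.py <<'E'
def jw(x,y,z):  # jig -> world
    e=np.array([np.cos(YA),np.sin(YA)]); n=np.array([-e[1],e[0]])
    return np.r_[FE-.135*e+x*e+y*n,z]
E
python3 - <<'E'
from h import *
np.set_printoptions(precision=3,suppress=True)
env.get_image("top")
for l,z in (("ink_jar",0),("ink_bottle",0),("brush_pot",0)):
    for d in env.place_of("top",l)[:1]: print(l,d["conf"],ray("top",d["position"],z))
for th in (1.8,1.9,2.0,2.1,2.15):
    P=[]
    for c in ("top","scene"):
        for x in (-.04,.13):
            P.append(proj(c,jw(x,.152-.252*np.cos(th),.0425+.252*np.sin(th))))
    print(th,np.array(P).round(0).tolist())
im=env.get_image("top"); cv2.imwrite("pics/t10.png",cv2.resize(im[60:240,120:340,::-1],None,fx=3.6,fy=3.3,interpolation=cv2.INTER_CUBIC))
E
```

```text
ink_jar 0.71 [0.678 0.434 0.   ]
ink_bottle 0.62 [0.431 0.392 0.   ]
brush_pot 0.94 [0.528 0.508 0.   ]
1.8 [[238.0, 155.0], [247.0, 97.0], [373.0, 188.0], [338.0, 226.0]]
1.9 [[230.0, 154.0], [239.0, 97.0], [382.0, 193.0], [347.0, 233.0]]
2.0 [[223.0, 154.0], [232.0, 97.0], [389.0, 199.0], [356.0, 240.0]]
2.1 [[216.0, 154.0], [225.0, 97.0], [397.0, 206.0], [364.0, 247.0]]
2.15 [[212.0, 154.0], [221.0, 97.0], [400.0, 210.0], [368.0, 251.0]]
```

View pics/t10.png

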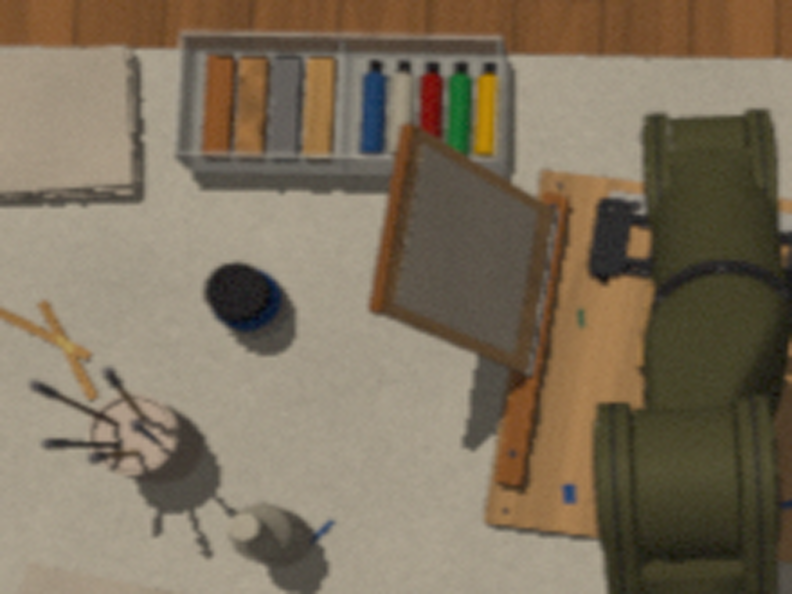

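```bash
python3 - <<'E'
from h import *
rel([.51,.15,.25],yawpose(YA)); rel([.51,.32,.25],yawpose(YA)); print(jw(.02,.295,.25))
E
```

```text
clock 11.775 tcp [6.798e-01 1.000e-04 1.601e-01] F [-0.4 -0.8 -0. ] open 0.0045
rot [-0.    -0.001  0.002] shift [-0.1292 -0.0901 -0.1859]
clock 11.775 tcp [6.798e-01 1.000e-04 1.601e-01] F [-0.4 -0.8 -0. ] open 0.0045
rot [-0.    -0.001  0.002] shift [-0.2981 -0.0904 -0.2055]
[0.68050367 0.29756679 0.25      ]
```

>>> move_arm:
  moves:
    - [0,0,0,-0.02,-0.045,-0.05,1]
    - [0,0,0,-0.04,-0.09,-0.09,1]
    - [0,0,0,-0.07,-0.09,-0.14,1]
    - [0,0,0,-0.12,-0.09,-0.18,1]
    - [0,0,0,-0.1292,-0.09,-0.186,1]

```text
clock: 12.4
tool_pos: [0.5072, 0.1544, 0.2504]
eef_rot: [[-0.108, -0.001, 0.994], [-0.994, 0.001, -0.108], [-0.001, -1.0, -0.001]]
wrist_force: [0.3, -1.3, 0.3]
opening: 0.0004
```

```bash
python3 - <<'E'
from h import *
rel([.51,.32,.25],yawpose(YA))
E
```

```text
clock 12.4 tcp [0.5072 0.1544 0.2504] F [ 0.3 -1.3  0.3] open 0.0004
rot [ 0.001  0.006 -0.001] shift [-0.165   0.0005 -0.0151]
```

>>> move_arm:
  moves:
    - [0,0.006,0,-0.06,0,-0.005,1]
    - [0,0.006,0,-0.12,0,-0.01,1]
    - [0,0.006,0,-0.165,0,-0.015,1]
    - [0,0.006,0,-0.165,0,-0.015,1]

```text
clock: 12.9
tool_pos: [0.5093, 0.3248, 0.2501]
eef_rot: [[-0.107, -0.001, 0.994], [-0.994, 0.003, -0.107], [-0.003, -1.0, -0.001]]
wrist_force: [-0.3, -1.2, -0.1]
opening: 0.0004
```

```bash
python3 - <<'E'
from h import *
rel(jw(.02,.30,.25),yawpose(YA))
E
```

```text
clock 12.9 tcp [0.5093 0.3248 0.2501] F [-0.3 -1.2 -0.1] open 0.0004
rot [ 0.001  0.006 -0.003] shift [ 3.600e-03 -1.000e-04  1.731e-01]
```

>>> move_arm:
  moves:
    - [0,0.006,0,-0.004,0,0.06,1]
    - [0,0.006,0,-0.004,0,0.12,1]
    - [0,0.006,0,0.003,0,0.173,1]
    - [0,0.006,0,0.003,0,0.173,1]

```text
clock: 13.4
tool_pos: [0.6857, 0.2964, 0.2484]
eef_rot: [[-0.122, 0.001, 0.993], [-0.993, -0.002, -0.122], [0.001, -1.0, 0.002]]
wrist_force: [-0.1, -0.9, -1.4]
opening: -0.0
```

```bash
python3 - <<'E'
from h import *
rel(jw(.02,.30,.245),yawpose(YA))
im=env.get_image("scene"); cv2.imwrite("pics/s11.png",cv2.resize(im[60:310,220:520,::-1],None,fx=2.3,fy=2.3,interpolation=cv2.INTER_CUBIC))
im=env.get_image("wrist"); cv2.imwrite("pics/w11.png",im[:,:,::-1])
E
```

```text
clock 13.4 tcp [0.6857 0.2964 0.2484] F [-0.1 -0.9 -1.4] open -0.0
rot [-0.002 -0.008  0.001] shift [-0.0056  0.0033 -0.0054]
```

View pics/s11.png

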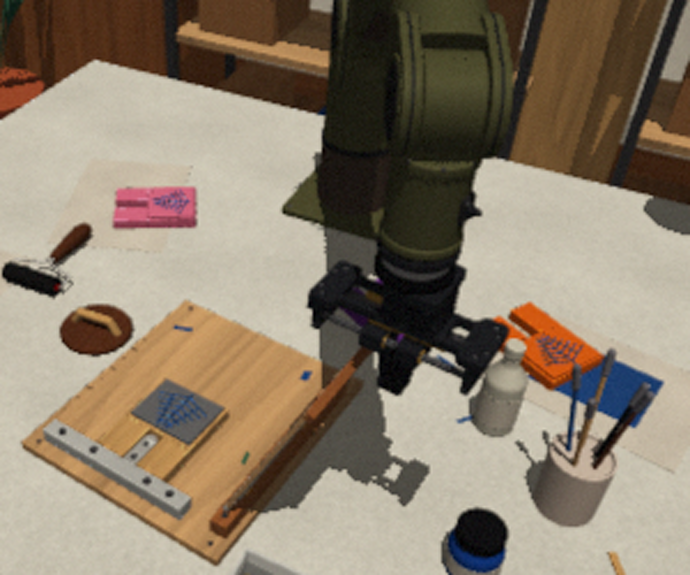

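View pics/w11.png

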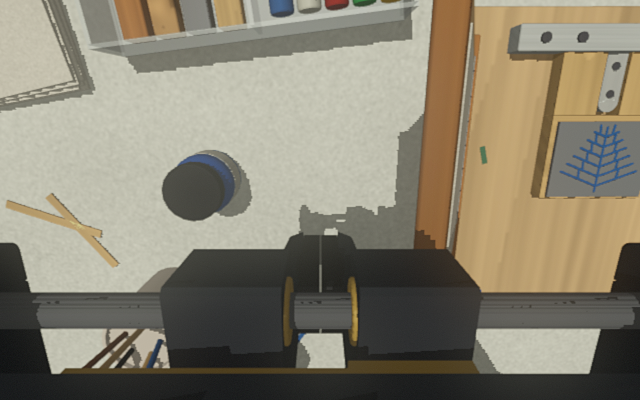

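>>> move_arm:
  moves:
    - [0,-0.008,0,0.018,0,-0.004,1]
    - [0,-0.008,0,0.036,0,-0.004,1]
    - [0,-0.008,0,0.054,0,-0.004,1]
    - [0,-0.008,0,0.07,0,-0.004,1]

```text
clock: 14.0
tool_pos: [0.6694, 0.2317, 0.2503]
eef_rot: [[-0.108, -0.0, 0.994], [-0.994, 0.004, -0.108], [-0.004, -1.0, -0.001]]
wrist_force: [1.2, 3.2, 2.9]
opening: 0.0006
```

```bash
python3 - <<'E'
from h import *
rel(jw(.02,.17,.25),yawpose(YA))
im=env.get_image("scene"); cv2.imwrite("pics/s12.png",cv2.resize(im[60:310,220:520,::-1],None,fx=2.3,fy=2.3,interpolation=cv2.INTER_CUBIC))
im=env.get_image("wrist"); cv2.imwrite("pics/w12.png",im[:,:,::-1])
E
```

```text
clock 14.0 tcp [0.6694 0.2317 0.2503] F [1.2 3.2 2.9] open 0.0006
rot [ 0.001  0.006 -0.004] shift [0.0583 0.0001 0.0032]
```

View pics/s12.png

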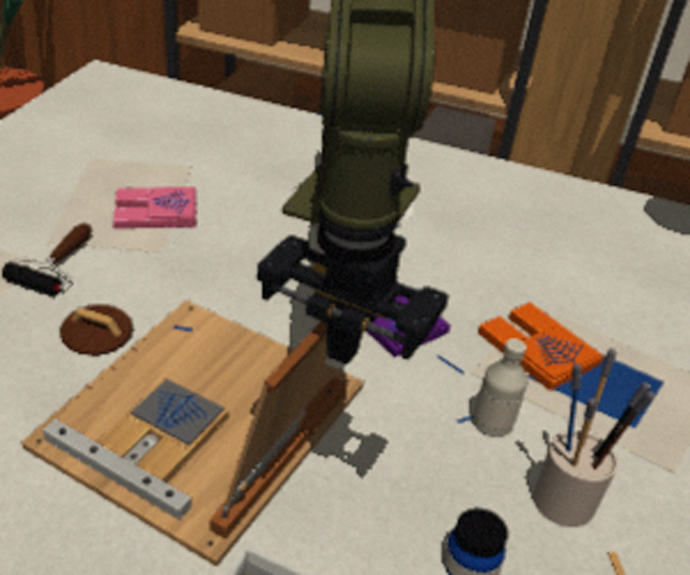

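View pics/w12.png

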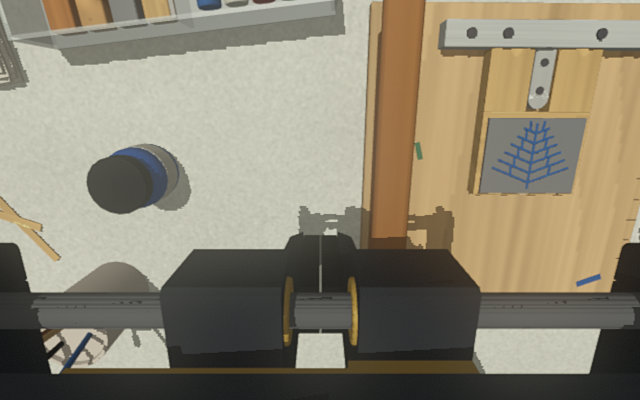

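>>> move_arm:
  moves:
    - [0,0.006,0,0.02,-0.003,0.001,1]
    - [0,0.006,0,0.04,-0.005,0.002,1]
    - [0,0.006,0,0.06,-0.006,0.003,1]
    - [0,0.006,0,0.085,-0.004,0.003,1]
    - [0,0.006,0,0.11,0,0.003,1]

```text
clock: 14.72
tool_pos: [0.6598, 0.1163, 0.249]
eef_rot: [[-0.118, -0.002, 0.993], [-0.993, -0.001, -0.118], [0.002, -1.0, -0.002]]
wrist_force: [-0.4, 3.4, -1.8]
opening: 0.0004
```

```bash
python3 - <<'E'
from h import *
rel(jw(.02,.0558,.225),yawpose(YA))
rel(jw(.02,.007,.183),yawpose(YA))
im=env.get_image("scene"); cv2.imwrite("pics/s13.png",cv2.resize(im[60:310,220:520,::-1],None,fx=2.3,fy=2.3,interpolation=cv2.INTER_CUBIC))
E
```

```text
clock 14.725 tcp [0.6598 0.1163 0.249 ] F [-0.4  3.4 -1.8] open 0.0004
rot [ 0.002 -0.004  0.002] shift [0.0567 0.0241 0.0002]
clock 14.725 tcp [0.6598 0.1163 0.249 ] F [-0.4  3.4 -1.8] open 0.0004
rot [ 0.002 -0.004  0.002] shift [0.1054 0.0662 0.0005]
```

View pics/s13.png

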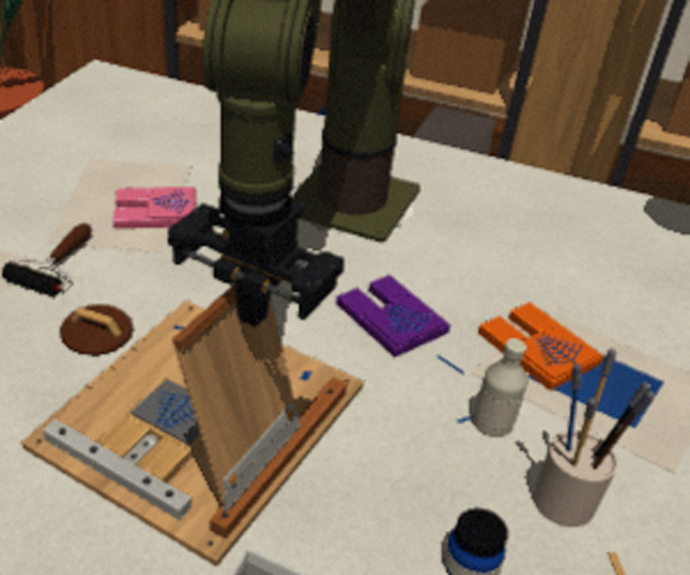

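Working well; continue along the arc.

>>> move_arm:
  moves:
    - [0,0,0,0.03,0.01,0,1]
    - [0,0,0,0.057,0.024,0,1]
    - [0,0,0,0.075,0.038,0,1]
    - [0,0,0,0.091,0.052,0,1]
    - [0,0,0,0.105,0.066,0,1]

```text
clock: 15.4
tool_pos: [0.6466, 0.0052, 0.1825]
eef_rot: [[-0.123, -0.003, 0.992], [-0.992, -0.006, -0.123], [0.007, -1.0, -0.002]]
wrist_force: [1.7, 0.7, 0.5]
opening: 0.0006
```

```bash
python3 - <<'E'
from h import *
rel(jw(.02,-.0273,.129),yawpose(YA))
rel(jw(.02,-.0406,.088),yawpose(YA))
E
```

```text
clock 15.4 tcp [0.6466 0.0052 0.1825] F [1.7 0.7 0.5] open 0.0006
rot [ 0.002 -0.009  0.007] shift [0.0276 0.0537 0.0008]
clock 15.4 tcp [0.6466 0.0052 0.1825] F [1.7 0.7 0.5] open 0.0006
rot [ 0.002 -0.009  0.007] shift [0.0406 0.0947 0.001 ]
```

>>> move_arm:
  moves:
    - [0,-0.009,0.007,0.011,0.018,0,1]
    - [0,-0.009,0.007,0.02,0.036,0,1]
    - [0,-0.009,0.007,0.0276,0.054,0,1]
    - [0,-0.009,0.007,0.034,0.074,0,1]
    - [0,-0.009,0.007,0.04,0.094,0,1]

```text
clock: 16.02
tool_pos: [0.6414, -0.0352, 0.0875]
eef_rot: [[-0.114, -0.002, 0.994], [-0.994, 0.001, -0.114], [-0.001, -1.0, -0.002]]
wrist_force: [0.4, 0.2, 0.4]
opening: 0.0001
```

```bash
python3 - <<'E'
from h import *
rel(jw(.02,-.0455,.0455),yawpose(YA))
im=env.get_image("scene"); cv2.imwrite("pics/s14.png",cv2.resize(im[60:310,220:520,::-1],None,fx=2.3,fy=2.3,interpolation=cv2.INTER_CUBIC))
E
```

```text
clock 16.025 tcp [ 0.6414 -0.0352  0.0875] F [0.4 0.2 0.4] open 0.0001
rot [ 0.002  0.    -0.001] shift [0.0055 0.042  0.0011]
```

View pics/s14.png

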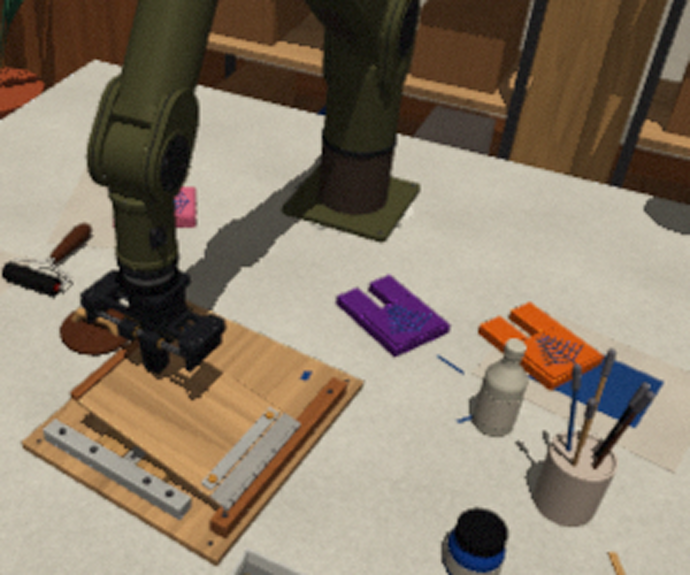

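>>> move_arm:
  moves:
    - [0,0,0,0.002,0.015,0,1]
    - [0,0,0,0.004,0.028,0,1]
    - [0,0,0,0.005,0.036,0,1]
    - [0,0,0,0.005,0.041,0,1]
    - [0,0,0,0.005,0.044,0,1]

```text
clock: 16.7
tool_pos: [0.6381, -0.0411, 0.0455]
eef_rot: [[-0.115, -0.007, 0.993], [-0.993, 0.0, -0.115], [0.001, -1.0, -0.007]]
wrist_force: [-14.6, 1.8, 49.9]
opening: 0.0004
```

>>> move_arm:
  moves:
    - [0,0,0,0,-0.02,0,1]
    - [0,0,0,0,-0.06,0,1]
    - [0,0,0,0,-0.11,-0.02,1]
    - [0,0,0,0,-0.15,-0.06,1]
    - [0,0,0,0,-0.16,-0.11,1]

```text
clock: 17.32
tool_pos: [0.5314, -0.0284, 0.2091]
eef_rot: [[-0.115, -0.0, 0.993], [-0.993, 0.0, -0.115], [-0.0, -1.0, -0.0]]
wrist_force: [-0.5, 0.3, -0.5]
opening: 0.0002
```

```bash
python3 - <<'E'
from h import *
np.set_printoptions(precision=4,suppress=True)
rel([0.45,-.1,.25],yawpose(YA))
im=env.get_image("scene"); cv2.imwrite("pics/s15.png",cv2.resize(im[160:310,220:400,::-1],None,fx=4,fy=4,interpolation=cv2.INTER_CUBIC))
i=env.camera_info("wrist");im=env.get_image("wrist"); cv2.imwrite("pics/w15.png",im[:,:,::-1])
for c in("scene","top","wrist"):
    if c=="top": env.get_image("top")
    for l in ("leaf_edge","leaf_hinge","carrier_front","fence"):
        for d in env.place_of(c,l)[:2]: print(c,l,round(d["conf"],2),np.array(d["position"]).round(1))
    print(proj(i if c=="wrist" else c,jw(.045,-.1,.0425)),proj(i if c=="wrist" else c,jw(.045,.152,.0425)))
E
```

```text
clock 17.325 tcp [ 0.5314 -0.0284  0.2091] F [-0.5  0.3 -0.5] open 0.0002
rot [ 0.    -0.001 -0.   ] shift [ 0.0805 -0.0409 -0.0727]
scene leaf_edge 0.76 [268.6 225.9]
scene leaf_hinge 0.76 [334.4 260.2]
scene leaf_hinge 0.34 [275.6 260.1]
scene carrier_front 0.75 [272.1 150. ]
scene carrier_front 0.73 [379.7 184.3]
scene fence 0.57 [275.2 262.4]
scene fence 0.26 [181.4 200. ]
[268.3117 226.0529] [334.0817 260.7637]
top leaf_edge 0.75 [342.8 159.8]
top leaf_hinge 0.62 [268.7 149.3]
top leaf_hinge 0.58 [164.8 196. ]
top carrier_front 0.89 [209.4 295.3]
top carrier_front 0.55 [429.  287.5]
top fence 0.59 [319.4 130.6]
[345.3644 157.8656] [269.9936 147.9817]
[386.8294  -2.5343] [76.1939 -2.0798]
```

View pics/s15.png

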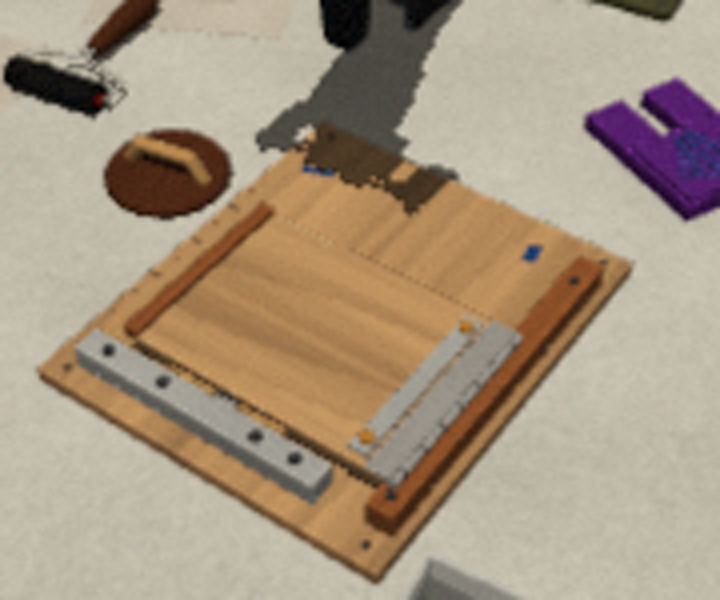

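View pics/w15.png

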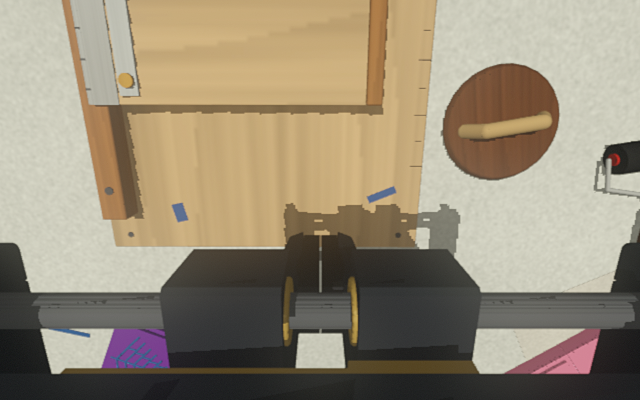

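```bash
python3 - <<'E'
from h import *
rel([0,0,0]); print(env.finish_job())
E
```

```text
clock 18.075 tcp [ 0.5302 -0.0285  0.2061] F [-0.4 -0.4  0.1] open 0.0002
rot [0. 0. 0.] shift [ 0.0324  0.2102 -0.5283]
the job is handed in; nothing more can be done
None
```

The carrier is home on the key, the leaf is closed, and the job is handed in at about 18 s of the 72 s. `finish_job` reports no verdict.

- **Carrier:** I gripped its right prong with one finger in the notch, squared it to the key and slid it about 28 mm on. I then pushed its rear edge with both fingertips until it stalled against the fence at about 11–13 N. The pictures showed it flush on both sides of the key, and `carrier_centre` read about 74.5 mm from `fence` (75 mm nominal).
- **Leaf:** I swept it over from behind with shut fingers and pressed it flat. In the scene picture its edge lay within about 0.5 px of where the closed leaf should be. The top camera disagreed by about 3 px.
- **Ambiguous:**
  - The final press on the leaf briefly read about 50 N at the wrist. That is under the 120 N wrist limit and came through the fingertips, not the gripper's body. If the 40 N limit also covers the fingers, it could count against the run.
  - Once the leaf was down the carrier could hardly be seen, so I did not measure its fit again after that.
- **Bystanders:** The robot never touched them or the coloured look-alikes, and they looked unmoved in the last pictures; I did not re-measure their positions.

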